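# Heft the dust canisters, pull the full ones, chock the rest

### The job

Three sealed dust canisters from the extractor lie on their sides across the plywood rack; they look alike, so lift each one to feel its weight. Lay every full one (heavier than about 450 g) flat on the floor of the grey pan, side by side and without letting it drop, and let the lighter ones lie across the rack; then, if any are left on the rack, push the beech wedge along it until the row is closed up against the stop board and cannot roll apart. Leave the tape, the pot and the caliper alone.

Things in the scene. Friction and masses are not known exactly. Their poses are not given: they have to be found in the camera images.
- rack: Plywood rack fixed on the desk, 132 (its x) by 360 mm (its y). Origin: centre of its underside; z up. Its floor top is 18 mm above the origin. Lips along both long sides stand 10 mm above the floor, 122 mm apart. A stop board closes its +y end: face at y = +166 mm, top 54 mm above the desk. The -y end is open.
- pan: Open grey plastic pan fixed on the desk, 265 (its x) by 135 mm (its y), rim 55 mm high, walls 5 mm thick, so 255 by 125 mm inside. Origin: centre of its underside, on the desk; z up. It stands on feet: its inner floor is 13 mm above the origin. It stands to the left or to the right of the rack.
- wedge: Loose beech wedge block, 82 (its x) by 108 mm (its y), 190 g. Origin: centre of its underside; z up. Its top slopes from 34 mm high at its -x side to 24 mm at its +x side; all sides are upright. It lies on the rack floor at the open end, its tall -x side facing the canisters and stop board, and slides when pushed on its low +x side (friction about 0.6; a row of three takes 3 to 6 N to close up).
- masking_tape: Bystander: roll of masking tape, 103 mm across, 25 mm high; origin at the centre of its underside. Leave alone.
- paste_pot: Bystander: round lidded pot, 68 mm across, 43 mm high; origin at the centre of its underside. Leave alone.
- caliper: Bystander: steel caliper lying flat, 66 (x) by 176 mm (y), 12 mm high; origin at the centre of its underside. Leave alone.
- canister_1: Sealed round canister, 48 mm across, 102 mm long, aluminium sleeve, black end caps; lies nearest the stop board at the start, 30 mm free on either side. Origin: middle of its axis (24 mm above what it lies on); x along its length, across the rack; y and z turn as it rolls, which it does easily. The three look alike; each may weigh anything from 140 to 780 g, whatever its number.
- canister_2: Sealed round canister, 48 mm across, 102 mm long, aluminium sleeve, black end caps; lies in the middle of the three, 30 mm free on either side. Origin: middle of its axis (24 mm above what it lies on); x along its length, across the rack; y and z turn as it rolls, which it does easily. The three look alike; each may weigh anything from 140 to 780 g, whatever its number.
- canister_3: Sealed round canister, 48 mm across, 102 mm long, aluminium sleeve, black end caps; lies nearest the wedge at the start, 30 mm free on either side. Origin: middle of its axis (24 mm above what it lies on); x along its length, across the rack; y and z turn as it rolls, which it does easily. The three look alike; each may weigh anything from 140 to 780 g, whatever its number.
Mind the look-alikes: they are no part of the job. What is shaped like the wedge but turquoise is not meant.

How it is judged:
By the outcome, as a careful person would: the job done as asked, in the order asked, and still so for the second after the job is handed in, with the robot touching nothing.
It also fails if it takes over 72 s, if anything falls off the work surface, if the arm or the gripper's body presses on something with over 40 N, if the wrist force passes 120 N, or if a joint passes its speed limit or range.

### The arm

A 6-joint arm with a two-finger parallel gripper is mounted at the origin on a cart in front of the work surface, level with it; the furniture and walls round the work are solid. World frame = base frame: x ahead of the robot, y to its left, z up, the work surface at z = 0. Lengths are in m, angles in rad, forces in N, time in s.
With the tool pointing down it reaches from about 0.425 to 0.95 m from the base axis. Payload 3.5 kg.
Tool frame: the origin (TCP) lies between the finger pads; the fingertips stand 22 mm ahead of it and the grasp point (between the pads) lies 3 mm ahead of it (ctrl.nose_length is the z of the fingertips in the tool frame, in m); z points along the fingers, y is the line along which they close (so a half turn about z gives the same grasp; the last joint's range is limited). The gripper opens to 85 mm and grips with 20 to 120 N. Pads are 22 mm wide; open, the fingers measure 114 mm over their backs; the gripper's body (76 mm by 85 mm) begins 54 mm behind the grasp point. The pads swing forward as they close: fully open they stand 13 mm farther back than shut.
Start: joints at [1.162, 0.286, 1.577, -0, 1.279, -0.15], TCP at [0.173, 0.653, 0.253] pointing down, gripper open.
Joint ranges: [-2.77, 2.77], [-0.9, 2.22], [0.21, 2.48], [-1.53, 4.67], [0.24, 2.81], [-2.84, 2.84]. Speed limits (rad/s): [2.79, 2.79, 3.14, 3.14, 3.14, 3.14].

### API

Orientations are given as a unit quaternion [x, y, z, w].
In Python, from plant import ctrl gives the robot as it stands. The module is installed in compiled form; this text tells all that it offers.
- The arm moves only by the tool send_rows, never from a script. Its argument "rows" is text: rows parted by semicolons, each of 7 numbers parted by spaces: the turn, a rotation vector about the tool's x, y, z in parts of the range, where 1.0 means 360 degrees, then the shift along the tool's x, y, z in parts of the range, where 1.0 means 1000 mm, then the opening, from -1 (shut) to 1 (fully open). A call has 1 to 8 rows; each row is the pose to reach, as a shift and turn from the pose commanded when the call began, along the tool's axes at that moment; what a row does not reach only later rows make up. A row lasts 1/8 s, in which the tool goes at most 62.5 mm and 10.7 degrees, less where a joint would pass 70% of its speed; a pose out of reach is approached as far as the arm can. Shift and turn numbers lie between -1 and 1, and a call with a number outside is refused. A call with a gripper value outside its range is refused whole. The fingers move at their own pace and stop on an object; "grip_force" is the grip in N (left out, the last holds). Time passes only in rows, so rows that repeat a pose let the fingers close. It gives the time, the measured TCP pose, the force, the opening and the grip force at its end, in the units of the state.
- ctrl.get_state(): the state, without advancing time (a new reading comes with each control period).
- ctrl.read_camera(name): name is "side" or "top" or "wrist"; returns a dict with "color" (400x640x3 uint8, red, green, blue), "fx", "fy", "cx", "cy" (pixels), "extrinsics" (4x4, takes a point from world to camera coordinates). Camera axes: x right, y down, z forward; pixel columns grow to the right and rows downward; lengths in m; the calibration is good to about 2 mm. A picture is of the moment at which its call begins. There is no depth.
- ctrl.sign_off(): hands the job in; it is judged then, once.
Trained networks look in a picture, given as the dict that the camera call returned (one of the last four; its "shot" number tells which), for a name from the list of things; names that differ only in an ending like _2 or _b are one class to them, and where a whole thing is asked for, a point or a joint stands for the part that bears it (a point fixed in the world has none). Each returns a list of dicts, best first, with "p" (0 to 1); they miss things now and then, are a little off and sometimes report something else, mostly with a low value. They report only what shows in the picture. A call takes as long as a camera call. They do not tell look-alikes from the thing itself.
- ctrl.look_for(picture, target): "position" ([x, y, z] in m, in the coordinates of the camera as it stood for that picture, good to about 4 mm: the middle of the surface that is visible of it).
The state is a dict: "time": time; "qpos": joint angles; "dq": joint speeds; "joint_efforts": joint torques, N m; "eef_pos": TCP position; "tcp_rot": TCP orientation; "contact_force": force on the tool from outside, world axes, zero at the start; "wrist_torque": the same for the moment, N m; "opening": opening from 0.0 (shut) to 1.0 (fully open); "finger_force": force on a finger pad.
Only numpy, scipy, OpenCV 4.12 (cv2) and the standard library are available. Lean on these libraries where they do the work, as an engineer would, in place of code of your own. Each camera call takes 0.05 s, during which the arm holds its last target. There are 200 camera calls.

## Working session

There is one attempt and no reset: what is moved stays moved. The work goes in short steps, Python scripts to look and compute and a tool call to move; the robot and the scene stay as the last step left them, time stands still between calls to the robot, and variables do not carry over. Pictures are saved under pics/ and viewed, at most 12 in all, crops included, and the job is handed in when it is done.

Besides the shell and the picture viewer there is one more tool, called after "Call:" as name(argument=value, ...), one argument or row to a line, values as JSON. send_rows: Moves the arm, as the interface text tells. Its arguments: {"type":"object","properties":{"rows":{"type":"string"},"grip_force":{"type":"number"}},"required":["rows"]}

```bash
mkdir -p pics
cat > h.py <<'E'
import numpy as np, cv2
from scipy.spatial.transform import Rotation as R
from plant import ctrl
def w(pic,p):
    E=np.array(pic["extrinsics"]); return (np.linalg.inv(E)@np.r_[p,1])[:3]
def ray(pic,u,v,z):
    E=np.linalg.inv(np.array(pic["extrinsics"])); d=E[:3,:3]@np.array([(u-pic["cx"])/pic["fx"],(v-pic["cy"])/pic["fy"],1]); o=E[:3,3]
    return o+d*(z-o[2])/d[2]
def proj(pic,p):
    q=np.array(pic["extrinsics"])@np.r_[p,1]; return round(q[0]/q[2]*pic["fx"]+pic["cx"]),round(q[1]/q[2]*pic["fy"]+pic["cy"])
def save(pic,n): cv2.imwrite("pics/"+n,pic["color"][:,:,::-1])
def st():
    s=ctrl.get_state(); print("t",s["time"],"pos",np.round(s["eef_pos"],4),"R",R.from_quat(s["tcp_rot"]).as_matrix().round(3).tolist(),"F",np.round(s["contact_force"],2),"q",np.round(s["qpos"],2),s["opening"],s["finger_force"]); return s
E
python3 - <<'E'
from h import *
st()
for n in ["top","side"]:
    p=ctrl.read_camera(n); save(p,n+"1.png")
    for t in ["rack","pan","wedge","masking_tape","paste_pot","caliper","canister_1"]:
        for d in ctrl.look_for(p,t)[:4]:
            x=w(p,d["position"]); print(n,t,round(d["p"],2),np.round(x,3),proj(p,x))
E
```

```text
t 0.0 pos [0.1725 0.652  0.2519] R [[-0.967, 0.256, -0.001], [0.256, 0.967, -0.002], [0.0, -0.002, -1.0]] F [ 0.19  0.29 -0.06] q [ 1.16  0.29  1.58 -0.    1.28 -0.15] 0.9988437182694674 0.0
top rack 0.96 [0.535 0.082 0.016] (264, 207)
top pan 0.75 [ 0.522 -0.278  0.011] (376, 218)
top wedge 0.77 [ 0.528 -0.448  0.034] (432, 217)
top wedge 0.55 [ 0.561 -0.065  0.044] (310, 200)
top masking_tape 0.74 [0.711 0.17  0.026] (241, 153)
top paste_pot 0.86 [0.347 0.2   0.039] (219, 264)
top caliper 0.71 [ 0.353 -0.123  0.01 ] (325, 268)
top canister_1 0.88 [0.54  0.092 0.063] (259, 202)
top canister_1 0.81 [0.552 0.014 0.063] (284, 200)
top canister_1 0.56 [0.542 0.169 0.063] (234, 201)
side rack 0.92 [0.577 0.23  0.025] (334, 293)
side pan 0.82 [ 0.518 -0.305  0.028] (301, 174)
side wedge 0.66 [ 0.574 -0.059  0.047] (303, 212)
side wedge 0.58 [ 0.543 -0.452  0.025] (284, 156)
side masking_tape 0.85 [0.703 0.16  0.022] (269, 283)
side masking_tape 0.37 [0.555 0.195 0.057] (340, 269)
side paste_pot 0.86 [0.363 0.219 0.043] (426, 266)
side caliper 0.64 [ 0.359 -0.111  0.004] (372, 205)
side canister_1 0.71 [0.556 0.112 0.053] (328, 248)
side canister_1 0.67 [0.558 0.191 0.055] (338, 269)
side canister_1 0.61 [0.563 0.03  0.055] (316, 228)
```

Run:
```python
import cv2
a=cv2.imread('pics/top1.png')[110:310,160:480]
cv2.imwrite('pics/c.png',cv2.resize(a,None,fx=2.5,fy=2.5,interpolation=cv2.INTER_CUBIC))
```

```text
(no output)
```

View pics/c.png

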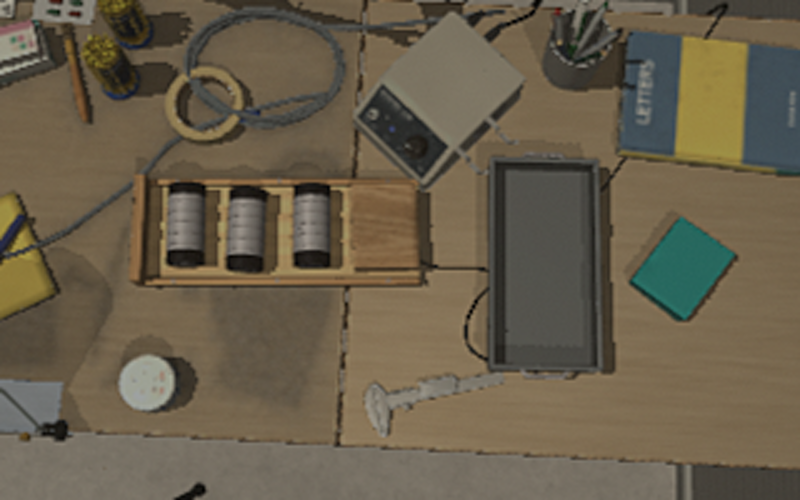

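View pics/side1.png

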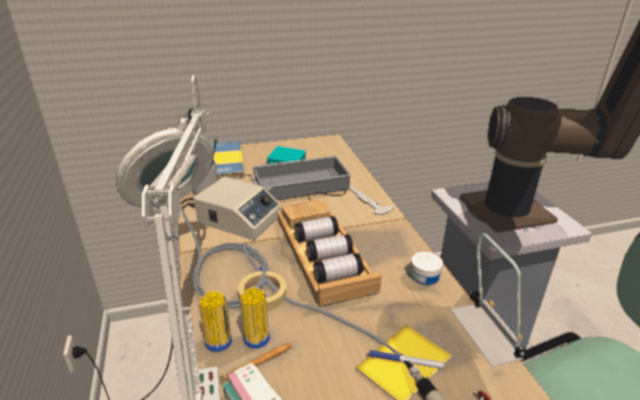

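The top view shows the rack level along y: stop at crop x≈140, canisters at x≈185, 247 and 312, wedge at x≈387. The pan is at (547,265) with its long side along world x. The turquoise block on the right is the decoy. I'll move over the rack for a close look.

```bash
cat >> h.py <<'E'
def go(pos,yaw,s=None):
    "row from current pose to pos with tool y at world angle yaw (deg), tool down"
    s=s or ctrl.get_state(); a=np.radians(yaw); y=np.array([np.cos(a),np.sin(a),0]); z=np.array([0,0,-1.]); T=np.c_[np.cross(y,z),y,z]
    C=R.from_quat(s["tcp_rot"]).as_matrix(); rv=np.degrees(R.from_matrix(C.T@T).as_rotvec()); d=C.T@(np.array(pos)-s["eef_pos"])*1000
    print("rot",rv.round(1),"shift",d.round(1),"rows>=",round(max(np.linalg.norm(d)/62.5,np.linalg.norm(rv)/10.7),1))
E
python3 - <<'E'
from h import *
go([.54,.04,.32],90)
p=ctrl.read_camera("top")
for u,v,z in [(135,180,.054),(135,285,.054),(420,180,.028),(420,285,.028),(490,160,.055),(605,160,.055),(490,370,.055),(605,370,.055),(187,225,.066),(247,230,.066),(312,225,.066),(425,180,.1)]:
    print(u,v,ray(p,u/2.5+160,v/2.5+110,z).round(3))
E
```

```text
rot [  0.    0.  -14.8] shift [-511.8 -498.1  -66.7] rows>= 11.5
135 180 [0.601 0.24  0.054]
135 285 [0.467 0.226 0.054]
420 180 [ 0.627 -0.118  0.028]
420 285 [ 0.49  -0.125  0.028]
490 160 [ 0.65  -0.205  0.055]
605 160 [ 0.658 -0.35   0.055]
490 370 [ 0.386 -0.214  0.055]
605 370 [ 0.394 -0.353  0.055]
187 225 [0.544 0.167 0.066]
247 230 [0.541 0.092 0.066]
312 225 [0.552 0.013 0.066]
425 180 [ 0.607 -0.123  0.1  ]
```

Careful with the scale: shifts go in shares of 1000 mm and turns go in shares of 360 degrees. That gives: -512 mm / 1000 = -0.512, -498 mm / 1000 = -0.498, -15 degrees / 360 = -0.0417.

Call:
send_rows(
  rows="0 0 -0.0417 -0.512 -0.498 -0.067 0.6;0 0 -0.0417 -0.512 -0.498 -0.067 0.6;0 0 -0.0417 -0.512 -0.498 -0.067 0.6;0 0 -0.0417 -0.512 -0.498 -0.067 0.6;0 0 -0.0417 -0.512 -0.498 -0.067 0.6;0 0 -0.0417 -0.512 -0.498 -0.067 0.6;0 0 -0.0417 -0.512 -0.498 -0.067 0.6;0 0 -0.0417 -0.512 -0.498 -0.067 0.6",
  grip_force=40,
)

```text
time: 1.85
eef_pos: [0.4295, 0.2238, 0.3007]
tcp_rot: [-0.002, 1.0, 0.0, 0.001]
contact_force: [0.7, 1.1, -0.1]
opening: 0.801
finger_force: 0.0
```

Run:
```python
from h import *
st(); go([.54,.04,.32],90)
```

```text
t 1.85 pos [0.4295 0.2238 0.3007] R [[-1.0, -0.003, 0.001], [-0.003, 1.0, 0.0], [-0.001, 0.0, -1.0]] F [ 0.67  1.14 -0.08] q [ 0.27 -0.18  1.98  0.    1.34 -1.3 ] 0.8007555396254232 0.0
rot [0.  0.1 0.2] shift [-109.9 -184.2  -19.2] rows>= 3.4
```

To row units: -184 mm / 1000 = -0.184, -110 mm / 1000 = -0.11, -4 degrees / 360 = -0.0111.

Call:
send_rows(
  rows="0 0 -0.0111 -0.11 -0.184 -0.019 0.6;0 0 -0.0111 -0.11 -0.184 -0.019 0.6;0 0 -0.0111 -0.11 -0.184 -0.019 0.6;0 0 -0.0111 -0.11 -0.184 -0.019 0.6;0 0 -0.0111 -0.11 -0.184 -0.019 0.6",
)

```text
time: 2.48
eef_pos: [0.5401, 0.0403, 0.3192]
tcp_rot: [-0.035, 0.999, 0.0, 0.0]
contact_force: [-0.5, 0.5, -0.1]
opening: 0.801
finger_force: 0.0
```

Run:
```python
from h import *
st()
p=ctrl.read_camera("wrist"); save(p,"w1.png")
for t in ["rack","wedge","canister_1","pan"]:
    for d in ctrl.look_for(p,t)[:4]:
        x=w(p,d["position"]); print(t,round(d["p"],2),np.round(x,3),proj(p,x))
print(np.linalg.inv(p["extrinsics"]).round(3), p["fx"])
import pickle; pickle.dump(p,open("w1.pkl","wb"))
```

```text
t 2.475 pos [0.5401 0.0403 0.3192] R [[-0.998, -0.069, 0.0], [-0.069, 0.998, 0.0], [-0.0, 0.0, -1.0]] F [-0.53  0.54 -0.07] q [-0.11 -0.05  1.83  0.    1.37 -1.75] 0.8012818657885789 0.0
rack 0.96 [0.533 0.107 0.018] (366, 166)
wedge 0.95 [ 0.526 -0.404  0.016] (8, 136)
wedge 0.86 [ 0.556 -0.071  0.044] (239, 176)
canister_1 0.91 [0.545 0.094 0.069] (361, 181)
canister_1 0.81 [0.546 0.167 0.06 ] (414, 184)
canister_1 0.81 [0.554 0.018 0.06 ] (303, 182)
pan 0.56 [ 0.507 -0.301  0.012] (82, 127)
[[-0.07   0.955  0.29   0.467]
 [ 0.998  0.067  0.019  0.036]
 [-0.001  0.29  -0.957  0.44 ]
 [ 0.     0.     0.     1.   ]] 291.7264734051235
```

View pics/w1.png

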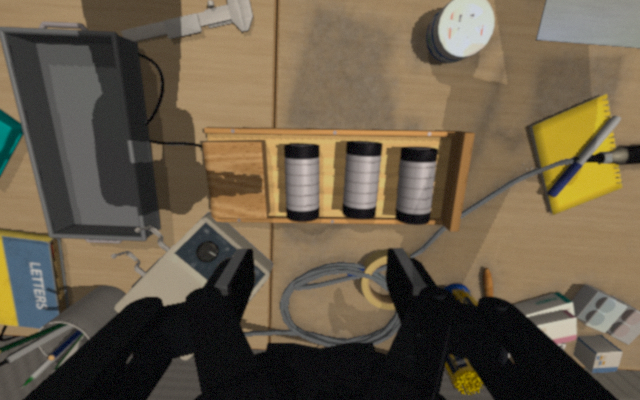

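Wrist view: the wedge is at (237,180), the canisters are at (302,182), (363,180) and (416,186), the stop board is at x≈465, and the soldering station corner is just below the wedge.

Run:
```python
from h import *
import pickle; p=pickle.load(open("w1.pkl","rb"))
for n,u,v,z in [("c3l",287,180,.045),("c3r",319,180,.045),("c3top",302,144,.055),("c3bot",302,221,.055),("c2l",346,180,.045),("c2r",381,180,.045),("c2t",364,142,.055),("c2b",361,217,.055),("c1l",399,186,.045),("c1r",437,186,.045),("c1t",419,148,.055),("c1b",414,222,.055),("open near",206,128,.028),("open far",208,222,.028),("stop near",450,133,.054),("stop far",444,228,.054),("w",203,160,.042),("w",207,219,.042),("w",266,140,.052),("w",268,219,.052),("station",208,213,.08),("station",269,270,.08)]:
    print(n,ray(p,u,v,z).round(4))
```

```text
c3l [ 0.5559 -0.0037  0.045 ]
c3r [0.5528 0.0403 0.045 ]
c3top [0.5046 0.0149 0.055 ]
c3bot [0.6109 0.0205 0.055 ]
c2l [0.5502 0.0775 0.045 ]
c2r [0.5468 0.1257 0.045 ]
c2t [0.4964 0.0949 0.055 ]
c2b [0.5991 0.1024 0.055 ]
c1l [0.5535 0.1517 0.045 ]
c1r [0.5498 0.2043 0.045 ]
c1t [0.4991 0.1672 0.055 ]
c1b [0.6013 0.1775 0.055 ]
open near [ 0.495  -0.1187  0.028 ]
open far [ 0.6326 -0.1216  0.028 ]
stop near [0.4775 0.2041 0.054 ]
stop far [0.6077 0.2217 0.054 ]
w [ 0.5368 -0.1193  0.042 ]
w [ 0.6224 -0.1175  0.042 ]
w [ 0.5031 -0.0323  0.052 ]
w [ 0.6124 -0.0277  0.052 ]
station [ 0.599  -0.1012  0.08  ]
station [ 0.6769 -0.0203  0.08  ]
```

Run:
```python
from h import *
go([.556,.0175,.13],94); go([.556,.0175,.046],94)
```

```text
rot [ 0.  -0.   0.3] shift [-15.2 -27.  189. ] rows>= 3.1
rot [ 0.  -0.   0.3] shift [-15.3 -27.  273. ] rows>= 4.4
```

To row units: 189 mm / 1000 = 0.189, -24 mm / 1000 = -0.024.

Call:
send_rows(
  rows="0 0 0 -0.015 -0.024 0.189 0.6;0 0 0 -0.015 -0.024 0.189 0.6;0 0 0 -0.015 -0.024 0.189 0.6;0 0 0 -0.015 -0.024 0.189 0.6;0 0 0 -0.015 -0.024 0.189 0.6",
)

```text
time: 3.35
eef_pos: [0.557, 0.0198, 0.1318]
tcp_rot: [-0.037, 0.999, -0.0, 0.001]
contact_force: [-1.0, 0.2, 1.1]
opening: 0.8
finger_force: 0.0
```

Run:
```python
from h import *
s=st()
p=ctrl.read_camera("wrist"); save(p,"w2.png")
for t in ["wedge","canister_1"]:
    for d in ctrl.look_for(p,t)[:4]:
        x=w(p,d["position"]); print(t,round(d["p"],2),np.round(x,3),proj(p,x))
```

```text
t 3.35 pos [0.557  0.0198 0.1318] R [[-0.997, -0.074, 0.002], [-0.074, 0.997, -0.0], [-0.002, -0.0, -1.0]] F [-0.96  0.25  1.13] q [-0.15  0.16  1.96  0.    1.02 -1.79] 0.8004536273340355 0.0
wedge 0.69 [ 0.55  -0.073  0.044] (195, 199)
canister_1 0.81 [0.545 0.162 0.058] (521, 221)
canister_1 0.79 [0.535 0.095 0.068] (435, 205)
canister_1 0.63 [0.551 0.016 0.058] (315, 214)
```

View pics/w2.png

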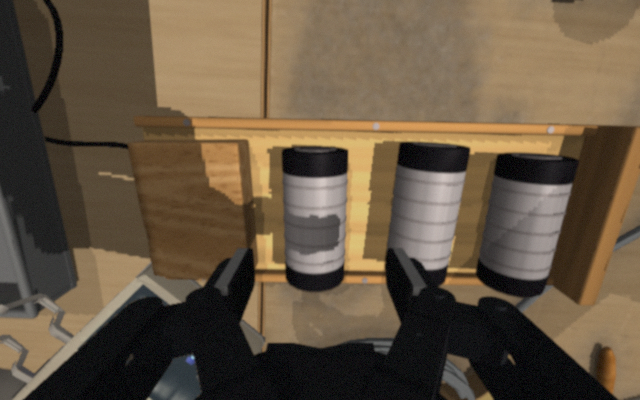

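The wrist view shows canister 3 centred between the fingers, at u≈316 against a finger midpoint of about 320. I'll descend and grip.

To row units: 86 mm / 1000 = 0.086, 70 mm / 1000 = 0.07.

Call:
send_rows(
  rows="0 0 0 0 -0.003 0.043 0.6;0 0 0 0 -0.003 0.07 0.6;0 0 0 0 -0.003 0.086 0.6;0 0 0 0 -0.003 0.086 0.6;0 0 0 0 -0.003 0.086 -1;0 0 0 0 -0.003 0.086 -1;0 0 0 0 -0.003 0.086 -1;0 0 0 0 -0.003 0.086 -1",
  grip_force=50,
)

```text
time: 4.5
eef_pos: [0.5579, 0.0159, 0.0461]
tcp_rot: [-0.037, 0.999, -0.0, 0.002]
contact_force: [-1.1, -0.1, 6.2]
opening: 0.534
finger_force: 51.4
```

Call:
send_rows(
  rows="0 0 0 0 0 -0.012 -1;0 0 0 0 0 -0.04 -1;0 0 0 0 0 -0.08 -1;0 0 0 0 0 -0.08 -1;0 0 0 0 0 -0.08 -1;0 0 0 0 0 -0.08 -1",
)

```text
time: 5.25
eef_pos: [0.5544, 0.0164, 0.1212]
tcp_rot: [-0.036, 0.999, 0.001, -0.003]
contact_force: [-0.7, -0.0, -5.5]
opening: 0.529
finger_force: 52.9
```

Run:
```python
from h import *
st()
for i in range(3):
    ctrl.read_camera("wrist"); print(ctrl.get_state()["contact_force"])
```

```text
t 5.25 pos [0.5544 0.0164 0.1212] R [[-0.997, -0.073, -0.005], [-0.073, 0.997, 0.001], [0.005, 0.001, -1.0]] F [-0.72 -0.   -5.46] q [-0.15  0.17  1.97  0.    1.   -1.8 ] 0.5292439379186386 52.91889131069183
[ 0.37537229 -0.57393868 -5.70598931]
[ 0.40647197 -0.66615822 -5.21256427]
[ 0.92833728  1.59170934 -5.1586649 ]
```

Canister 3 reads about 5.4 N, or 0.55 kg, so it's full. I'll carry it to the pan.

Run:
```python
from h import *
go([.597,-.277,.22],2.5)
```

```text
rot [-0.1 -0.2 91.7] shift [ -19.9 -295.4  -97.9] rows>= 8.6
```

To row units: -295 mm / 1000 = -0.295, -98 mm / 1000 = -0.098, 92 degrees / 360 = 0.2556.

Call:
send_rows(
  rows="0 0 0 0 0 -0.06 -1;0 0 0.0278 0 0 -0.098 -1;0 0 0.2556 -0.02 -0.295 -0.098 -1;0 0 0.2556 -0.02 -0.295 -0.098 -1;0 0 0.2556 -0.02 -0.295 -0.098 -1;0 0 0.2556 -0.02 -0.295 -0.098 -1;0 0 0.2556 -0.02 -0.295 -0.098 -1;0 0 0.2556 -0.02 -0.295 -0.098 -1",
)

```text
time: 6.4
eef_pos: [0.5973, -0.2807, 0.2207]
tcp_rot: [0.58, 0.815, -0.0, -0.0]
contact_force: [1.2, 1.5, -5.6]
opening: 0.534
finger_force: 54.6
```

Run:
```python
from h import *
st();go([.597,-.277,.20],2.5)
```

```text
t 6.4 pos [ 0.5973 -0.2807  0.2207] R [[-0.327, 0.945, -0.001], [0.945, 0.327, -0.0], [-0.0, -0.001, -1.0]] F [ 1.23  1.51 -5.64] q [-0.59  0.28  1.64 -0.    1.22 -0.93] 0.5339817914760329 54.61626648902893
rot [-0.1  0.  16.6] shift [ 3.6  1.  20.7] rows>= 1.6
```

To row units: 4 mm / 1000 = 0.004, 1 mm / 1000 = 0.001, 16.6 degrees / 360 = 0.0461.

Call:
send_rows(
  rows="0 0 0.0278 0.004 0.001 0 -1;0 0 0.0461 0.004 0.001 0 -1;0 0 0.0461 0.004 0.001 0 -1;0 0 0.0461 0.004 0.001 0 -1",
)

```text
time: 6.9
eef_pos: [0.5972, -0.2724, 0.2214]
tcp_rot: [0.687, 0.727, -0.0, -0.001]
contact_force: [-0.3, -0.0, -5.6]
opening: 0.535
finger_force: 54.6
```

Run:
```python
from h import *
st()
p=ctrl.read_camera("wrist"); save(p,"w3.png")
for d in ctrl.look_for(p,"pan")[:2]:
    x=w(p,d["position"]); print(round(d["p"],2),np.round(x,3),proj(p,x))
import pickle; pickle.dump(p,open("w3.pkl","wb"))
```

```text
t 6.9 pos [ 0.5972 -0.2724  0.2214] R [[-0.056, 0.998, -0.001], [0.998, 0.056, 0.001], [0.001, -0.001, -1.0]] F [-0.25 -0.05 -5.56] q [-0.58  0.27  1.65 -0.    1.22 -0.64] 0.5351325871659361 54.6093875169754
0.87 [ 0.477 -0.265  0.012] (215, 170)
```

View pics/w3.png

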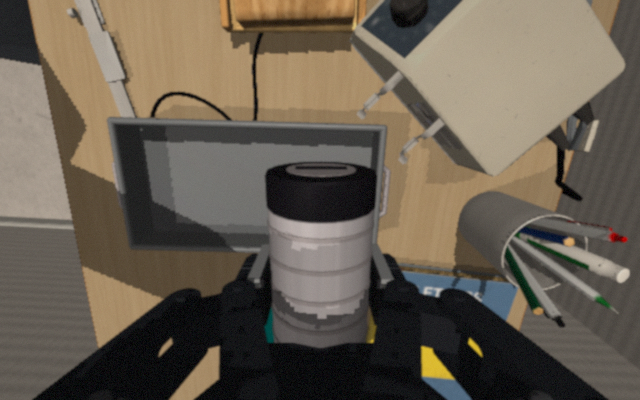

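The wrist view shows the canister held above the right end of the pan. The rim corners are at (110,119), (386,126) and (132,250).

Run:
```python
from h import *
import pickle; p=pickle.load(open("w3.pkl","rb"))
a,b,c=[ray(p,u,v,.055) for u,v in [(110,119),(386,126),(132,250)]]
print(a,b,c,np.linalg.norm(b-a),np.linalg.norm(c-a),(b+c)/2,np.degrees(np.arctan2((b-a)[1],(b-a)[0])))
c0=((b+c)/2)[:2]; c0=np.r_[c0,0]
```

```text
[ 0.39545614 -0.21301266  0.055     ] [ 0.65650381 -0.20461489  0.055     ] [ 0.39857541 -0.34892565  0.055     ] 0.2611827115513778 0.1359487819284561 [ 0.52753961 -0.27677027  0.055     ] 1.8425398985824686
```

To row units: 177 mm / 1000 = 0.177, 175 mm / 1000 = 0.175, 1.3 degrees / 360 = 0.0036.

Call:
send_rows(
  rows="0 0 0.0036 -0.003 0.004 0.04 -1;0 0 0.0036 -0.003 0.004 0.09 -1;0 0 0.0036 -0.003 0.004 0.13 -1;0 0 0.0036 -0.003 0.004 0.155 -1;0 0 0.0036 -0.003 0.004 0.17 -1;0 0 0.0036 -0.003 0.004 0.175 -1;0 0 0.0036 -0.003 0.004 0.177 -1;0 0 0.0036 -0.003 0.004 0.177 -1",
)

```text
time: 8.0
eef_pos: [0.6023, -0.2758, 0.0464]
tcp_rot: [0.696, 0.718, 0.0, 0.001]
contact_force: [-0.7, -0.1, -5.4]
opening: 0.534
finger_force: 54.6
```

To row units: 4 mm / 1000 = 0.004, 1.5 mm / 1000 = 0.0015.

Call:
send_rows(
  rows="0 0 0 0 0 0.0015 -1;0 0 0 0 0 0.003 -1;0 0 0 0 0 0.004 -1;0 0 0 0 0 0.004 -1",
)

```text
time: 8.5
eef_pos: [0.6016, -0.2753, 0.0413]
tcp_rot: [0.696, 0.718, 0.0, 0.0]
contact_force: [-0.9, 0.6, -3.5]
opening: 0.534
finger_force: 55.0
```

To row units: 0.7 mm / 1000 = 0.0007.

Call:
send_rows(
  rows="0 0 0 0 0 0.0007 -1;0 0 0 0 0 0.0007 -1;0 0 0 0 0 0.0007 0.15;0 0 0 0 0 0.0007 0.3;0 0 0 0 0 0.0007 0.35;0 0 0 0 0 0.0007 0.35",
)

```text
time: 9.25
eef_pos: [0.6017, -0.2754, 0.0405]
tcp_rot: [0.696, 0.718, 0.0, 0.0]
contact_force: [1.0, 1.2, -0.4]
opening: 0.673
finger_force: 0.0
```

To row units: -200 mm / 1000 = -0.2, -180 mm / 1000 = -0.18.

Call:
send_rows(
  rows="0 0 0 0 0 -0.03 0.35;0 0 0 0 0 -0.07 0.35;0 0 0 0 0 -0.13 0.35;0 0 0 0 0 -0.18 0.35;0 0 0 0 0 -0.2 0.35",
)

```text
time: 9.88
eef_pos: [0.6028, -0.2761, 0.245]
tcp_rot: [0.696, 0.718, 0.001, 0.004]
contact_force: [0.2, -0.3, 0.3]
opening: 0.669
finger_force: 0.0
```

Run:
```python
from h import *
p=ctrl.read_camera("wrist")
for d in ctrl.look_for(p,"canister_1")[:4]:
    x=w(p,d["position"]); print(round(d["p"],2),np.round(x,3),proj(p,x))
st(); go([.549,.0945,.2],94)
```

```text
t 9.975 pos [ 0.6025 -0.2759  0.2431] R [[-0.032, 0.999, 0.004], [0.999, 0.032, -0.003], [-0.003, 0.004, -1.0]] F [0.13 0.94 0.12] q [-0.58  0.26  1.62  0.    1.25 -0.61] 0.6772675448702905 0.0
rot [  0.    0.3 -92.2] shift [372.  -41.9  41.8] rows>= 8.6
```

To row units: 372 mm / 1000 = 0.372, 42 mm / 1000 = 0.042, -92 degrees / 360 = -0.2556.

Call:
send_rows(
  rows="0 0 -0.2556 0.372 -0.04 0.042 0.6;0 0 -0.2556 0.372 -0.04 0.042 0.6;0 0 -0.2556 0.372 -0.04 0.042 0.6;0 0 -0.2556 0.372 -0.04 0.042 0.6;0 0 -0.2556 0.372 -0.04 0.042 0.6;0 0 -0.2556 0.372 -0.04 0.042 0.6;0 0 -0.2556 0.372 -0.04 0.042 0.6;0 0 -0.2556 0.372 -0.04 0.042 0.6",
)

```text
time: 10.98
eef_pos: [0.5475, 0.0966, 0.1944]
tcp_rot: [0.015, 1.0, -0.0, -0.003]
contact_force: [0.2, -0.0, 0.1]
opening: 0.805
finger_force: 0.0
```

Run:
```python
from h import *
st(); go([.549,.096,.135],94)
```

```text
t 10.975 pos [0.5475 0.0966 0.1944] R [[-1.0, 0.031, -0.006], [0.031, 1.0, -0.0], [0.006, -0.0, -1.0]] F [ 0.24 -0.04  0.13] q [-0.01  0.09  1.92 -0.    1.14 -1.55] 0.8046127421615302 0.0
rot [ 0.  -0.4 -5.7] shift [-1.9 -0.5 59.3] rows>= 1.0
```

To row units: 59 mm / 1000 = 0.059, -2 mm / 1000 = -0.002, -5.7 degrees / 360 = -0.0158.

Call:
send_rows(
  rows="0 0 -0.0158 -0.002 0 0.059 0.6;0 0 -0.0158 -0.002 0 0.059 0.6;0 0 -0.0158 -0.002 0 0.059 0.6;0 0 -0.0158 -0.002 0 0.059 0.6",
)

```text
time: 11.48
eef_pos: [0.5529, 0.0951, 0.1412]
tcp_rot: [-0.03, 1.0, -0.0, 0.002]
contact_force: [0.9, -0.1, 0.3]
opening: 0.797
finger_force: 0.0
```

Run:
```python
from h import *
p=ctrl.read_camera("wrist");save(p,"w4.png")
for d in ctrl.look_for(p,"canister_1")[:4]:
    x=w(p,d["position"]); print(round(d["p"],2),np.round(x,3),proj(p,x))
st()
cv2.imwrite("pics/w4c.png",p["color"][100:320,150:,::-1])
import pickle; pickle.dump(p,open("w4.pkl","wb"))
```

```text
0.72 [0.538 0.168 0.06 ] (420, 205)
0.59 [0.542 0.101 0.067] (328, 208)
t 11.575 pos [0.5528 0.0951 0.1413] R [[-0.998, -0.06, 0.003], [-0.06, 0.998, -0.0], [-0.003, -0.0, -1.0]] F [-0.22  0.12  1.03] q [-0.01  0.16  1.95 -0.    1.03 -1.64] 0.8014453175263397 0.0
```

View pics/w4.png

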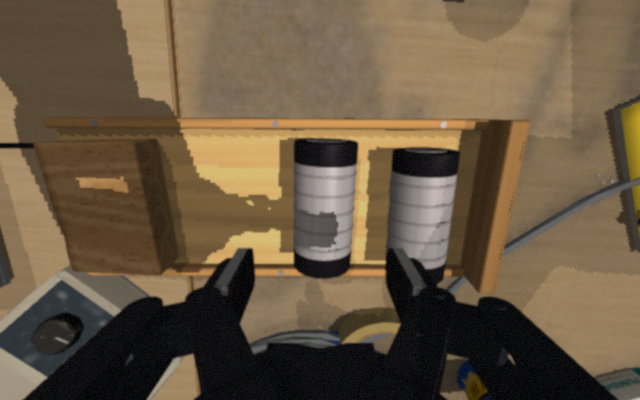

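The wrist view shows canister 2 at u 295–355, about 4 mm to the +y side of the tool. The gap to canister 1 at u 390–458 is about 26 mm.

To row units: 95 mm / 1000 = 0.095, 3.5 mm / 1000 = 0.0035, -0.5 degrees / 360 = -0.0014.

Call:
send_rows(
  rows="0 0 -0.0014 0.004 0.0035 0.04 0.46;0 0 -0.0014 0.004 0.0035 0.075 0.46;0 0 -0.0014 0.004 0.0035 0.095 0.46;0 0 -0.0014 0.004 0.0035 0.095 0.46;0 0 -0.0014 0.004 0.0035 0.095 -1;0 0 -0.0014 0.004 0.0035 0.095 -1;0 0 -0.0014 0.004 0.0035 0.095 -1;0 0 -0.0014 0.004 0.0035 0.095 -1",
  grip_force=50,
)

```text
time: 12.58
eef_pos: [0.5491, 0.0984, 0.0461]
tcp_rot: [-0.035, 0.999, -0.0, 0.002]
contact_force: [0.9, 0.9, 5.2]
opening: 0.537
finger_force: 51.5
```

To row units: -80 mm / 1000 = -0.08, -40 mm / 1000 = -0.04.

Call:
send_rows(
  rows="0 0 0 0 0 -0.012 -1;0 0 0 0 0 -0.04 -1;0 0 0 0 0 -0.08 -1;0 0 0 0 0 -0.08 -1;0 0 0 0 0 -0.08 -1;0 0 0 0 0 -0.08 -1;0 0 0 0 0 -0.08 -1",
)

```text
time: 13.45
eef_pos: [0.5465, 0.0984, 0.1227]
tcp_rot: [-0.035, 0.999, 0.0, -0.002]
contact_force: [-0.7, -0.9, -2.1]
opening: 0.537
finger_force: 51.3
```

Run:
```python
from h import *
st(); go([.526,-.278,.20],1.9)
for i in range(2):
    ctrl.read_camera("wrist"); print(ctrl.get_state()["contact_force"])
```

```text
t 13.45 pos [0.5465 0.0984 0.1227] R [[-0.998, -0.069, -0.003], [-0.069, 0.998, 0.0], [0.003, 0.0, -1.0]] F [-0.7  -0.92 -2.06] q [-0.    0.17  1.97 -0.    1.   -1.64] 0.5370175488111153 51.282137632369995
rot [-0.1 -0.1 92.1] shift [  46.7 -374.1  -77.2] rows>= 8.6
[-0.56158435  0.27877282 -2.30160873]
[ 0.49063392  0.2623987  -1.53327504]
```

Canister 2 weighs about 0.2 kg, so it's light and goes back.

To row units: 77 mm / 1000 = 0.077, 76.5 mm / 1000 = 0.0765.

Call:
send_rows(
  rows="0 0 0 0 0 0.04 -1;0 0 0 0 0 0.065 -1;0 0 0 0 0 0.074 -1;0 0 0 0 0 0.076 -1;0 0 0 0 0 0.0765 -1;0 0 0 0 0 0.077 -1;0 0 0 0 0 0.077 0.2;0 0 0 0 0 0.077 0.4",
)

```text
time: 14.55
eef_pos: [0.5482, 0.0984, 0.0482]
tcp_rot: [-0.035, 0.999, -0.0, 0.001]
contact_force: [0.3, -0.2, 0.7]
opening: 0.702
finger_force: 0.0
```

To row units: -95 mm / 1000 = -0.095, 72 mm / 1000 = 0.072.

Call:
send_rows(
  rows="0 0 0 0 0 0 0.46;0 0 0 0 0 -0.03 0.46;0 0 0 0 0 -0.07 0.46;0 0 0 0 0.04 -0.095 0.46;0 0 0 -0.003 0.072 -0.095 0.46;0 0 0 -0.003 0.072 -0.095 0.46;0 0 0 -0.003 0.072 -0.095 0.46",
)

```text
time: 15.42
eef_pos: [0.5452, 0.17, 0.1419]
tcp_rot: [-0.035, 0.999, -0.0, -0.0]
contact_force: [0.1, -1.1, 0.1]
opening: 0.732
finger_force: 0.0
```

Run:
```python
from h import *
p=ctrl.read_camera("wrist");save(p,"w5.png")
for d in ctrl.look_for(p,"canister_1")[:4]:
    x=w(p,d["position"]); print(round(d["p"],2),np.round(x,3),proj(p,x))
st()
import pickle; pickle.dump(p,open("w5.pkl","wb"))
```

```text
0.94 [0.542 0.171 0.062] (321, 216)
0.85 [0.537 0.103 0.067] (224, 205)
t 15.525 pos [0.5453 0.1696 0.1418] R [[-0.998, -0.068, -0.001], [-0.068, 0.998, -0.0], [0.001, -0.0, -1.0]] F [-0.53  0.63  0.06] q [ 0.12  0.18  1.92 -0.    1.04 -1.51] 0.7340056160902633 0.0
```

View pics/w5.png

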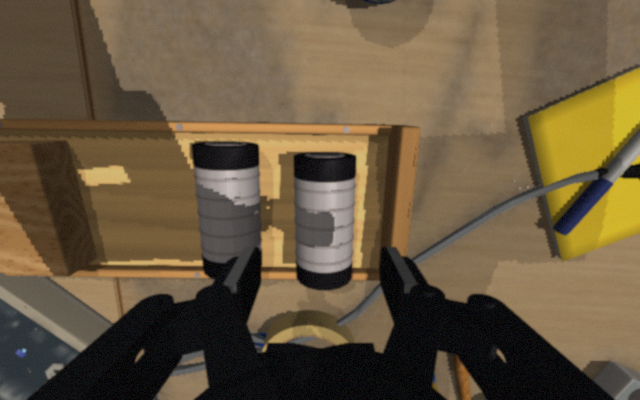

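Canister 1 shows at u 295–354, about 3.4 mm to the +y side of the tool. Canister 2 lies still.

Call:
send_rows(
  rows="0 0 0 -0.004 0.0035 0.04 0.46;0 0 0 -0.004 0.0035 0.075 0.46;0 0 0 -0.004 0.0035 0.096 0.46;0 0 0 -0.004 0.0035 0.096 0.46;0 0 0 -0.004 0.0035 0.096 -1;0 0 0 -0.004 0.0035 0.096 -1;0 0 0 -0.004 0.0035 0.096 -1;0 0 0 -0.004 0.0035 0.096 -1",
)

```text
time: 16.52
eef_pos: [0.55, 0.1742, 0.0474]
tcp_rot: [-0.035, 0.999, -0.0, 0.001]
contact_force: [-0.1, -0.9, 1.4]
opening: 0.535
finger_force: 51.6
```

To row units: -80 mm / 1000 = -0.08, -40 mm / 1000 = -0.04.

Call:
send_rows(
  rows="0 0 0 0 0 -0.012 -1;0 0 0 0 0 -0.04 -1;0 0 0 0 0 -0.08 -1;0 0 0 0 0 -0.08 -1;0 0 0 0 0 -0.08 -1;0 0 0 0 0 -0.08 -1;0 0 0 0 0 -0.08 -1",
)

```text
time: 17.4
eef_pos: [0.5483, 0.1741, 0.1246]
tcp_rot: [-0.035, 0.999, -0.0, -0.002]
contact_force: [-0.2, 0.4, -2.7]
opening: 0.535
finger_force: 51.7
```

Run:
```python
from h import *
st(); go([.526,-.278,.22],1.9)
for i in range(2):
    ctrl.read_camera("wrist"); print(ctrl.get_state()["contact_force"])
```

```text
t 17.4 pos [0.5483 0.1741 0.1246] R [[-0.998, -0.069, -0.003], [-0.069, 0.998, -0.0], [0.003, -0.0, -1.0]] F [-0.24  0.44 -2.72] q [ 0.13  0.21  1.92  0.    1.01 -1.51] 0.5350929457989934 51.69408559799194
rot [-0.1 -0.1 92.1] shift [  53.8 -449.5  -95.1] rows>= 8.6
[ 0.06581496 -0.59501959 -2.83359772]
[-0.1225595  -0.20165291 -2.08760892]
```

Canister 1 weighs about 0.26 kg, so it's light too and goes back. I'll also triangulate the soldering station corner before pushing the wedge.

To row units: 79.5 mm / 1000 = 0.0795, 78 mm / 1000 = 0.078.

Call:
send_rows(
  rows="0 0 0 0 0 0.04 -1;0 0 0 0 0 0.065 -1;0 0 0 0 0 0.075 -1;0 0 0 0 0 0.078 -1;0 0 0 0 0 0.0795 -1;0 0 0 0 0 0.0795 -1;0 0 0 0 0 0.0795 0.2;0 0 0 0 0 0.0795 0.4",
)

```text
time: 18.5
eef_pos: [0.5501, 0.1744, 0.0479]
tcp_rot: [-0.035, 0.999, 0.0, 0.001]
contact_force: [-0.2, -0.1, 0.1]
opening: 0.696
finger_force: 0.0
```

To row units: -180 mm / 1000 = -0.18, -130 mm / 1000 = -0.13.

Call:
send_rows(
  rows="0 0 0 0 0 0 0.46;0 0 0 0 0 -0.03 0.46;0 0 0 0 0 -0.07 0.46;0 0 0 0 0 -0.13 0.46;0 0 0 0 0 -0.18 0.46;0 0 0 0 0 -0.18 0.46",
)

```text
time: 19.25
eef_pos: [0.5523, 0.1747, 0.2334]
tcp_rot: [-0.035, 0.999, 0.001, 0.006]
contact_force: [0.2, -0.4, -0.6]
opening: 0.73
finger_force: 0.0
```

Run:
```python
from h import *
import pickle
A=[];b=[]
for f,u,v in [("w1",208,213),("w3",357,35),("w4",68,270)]:
    p=pickle.load(open(f+".pkl","rb")); E=np.linalg.inv(np.array(p["extrinsics"])); d=E[:3,:3]@np.array([(u-p["cx"])/p["fx"],(v-p["cy"])/p["fy"],1]); d/=np.linalg.norm(d)
    M=np.eye(3)-np.outer(d,d); A.append(M); b.append(M@E[:3,3])
x=np.linalg.lstsq(np.vstack(A),np.hstack(b),rcond=None)[0]; print("station",x,[np.linalg.norm(m@x-c) for m,c in zip(A,b)])
st(); go([.568,-.148,.22],4)
p=ctrl.read_camera("top"); save(p,"top2.png")
for t in ["canister_1","wedge"]:
  for d in ctrl.look_for(p,t)[:4]:
    x=w(p,d["position"]); print(t,round(d["p"],2),np.round(x,3),proj(p,x))
a=cv2.imread('pics/top2.png')[150:270,200:440]
cv2.imwrite('pics/c2.png',cv2.resize(a,None,fx=3.2,fy=3.2,interpolation=cv2.INTER_CUBIC))
```

```text
station [ 0.62233452 -0.1226845   0.02992875] [np.float64(0.004845858921139458), np.float64(0.0021028083400813236), np.float64(0.0030876731897289604)]
t 19.25 pos [0.5523 0.1747 0.2334] R [[-0.998, -0.069, 0.012], [-0.069, 0.998, 0.002], [-0.012, 0.001, -1.0]] F [ 0.24 -0.4  -0.58] q [ 0.13  0.09  1.84  0.    1.2  -1.51] 0.7296603996721087 0.0
rot [ 0.6  0.5 90. ] shift [   6.8 -323.    13. ] rows>= 8.4
canister_1 0.97 [0.542 0.095 0.062] (258, 202)
canister_1 0.87 [ 0.593 -0.272  0.057] (377, 192)
canister_1 0.57 [0.54  0.171 0.061] (234, 202)
wedge 0.86 [ 0.529 -0.448  0.031] (431, 217)
wedge 0.82 [ 0.557 -0.067  0.046] (311, 201)
```

View pics/c2.png

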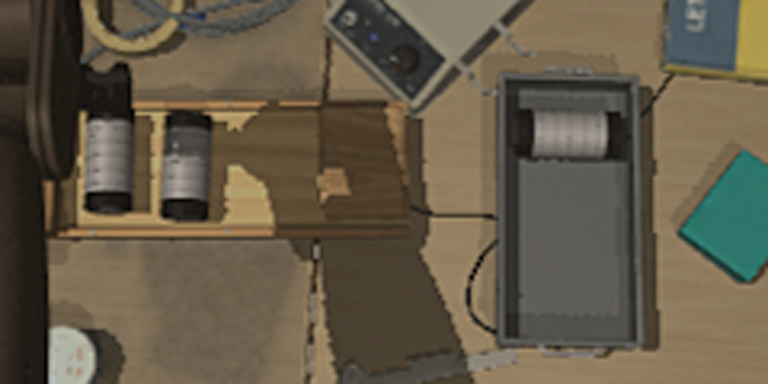

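The top view shows the canister lying flat in the pan at crop (570,135), with two on the rack and the wedge unmoved. The station's low front corner is clear of the hand. Next I'll move behind the wedge.

To row units: -326 mm / 1000 = -0.326, 13 mm / 1000 = 0.013, 90 degrees / 360 = 0.25.

Call:
send_rows(
  rows="0.0017 0.0014 0.25 0.009 -0.326 0.013 0;0.0017 0.0014 0.25 0.009 -0.326 0.013 0;0.0017 0.0014 0.25 0.009 -0.326 0.013 0;0.0017 0.0014 0.25 0.009 -0.326 0.013 0;0.0017 0.0014 0.25 0.009 -0.326 0.013 0;0.0017 0.0014 0.25 0.009 -0.326 0.013 0;0.0017 0.0014 0.25 0.009 -0.326 0.013 0;0.0017 0.0014 0.25 0.009 -0.326 0.013 0",
)

```text
time: 20.4
eef_pos: [0.5615, -0.1517, 0.2108]
tcp_rot: [0.659, 0.752, -0.005, -0.006]
contact_force: [-0.0, -0.2, -0.0]
opening: 0.496
finger_force: 0.0
```

Run:
```python
from h import *
st(); go([.566,-.152,.044],4)
```

```text
t 20.4 pos [ 0.5615 -0.1517  0.2108] R [[-0.132, 0.991, -0.016], [0.991, 0.132, -0.0], [0.002, -0.016, -1.0]] F [-0.04 -0.19 -0.04] q [-0.44  0.13  1.84 -0.01  1.19 -0.57] 0.4963552823673935 0.0
rot [-0.9 -0.1  3.6] shift [ -1.3   7.1 166.7] rows>= 2.7
```

To row units: 167 mm / 1000 = 0.167, 160 mm / 1000 = 0.16, 3.6 degrees / 360 = 0.01.

Call:
send_rows(
  rows="-0.0025 0 0.01 -0.001 0.007 0.05 0;-0.0025 0 0.01 -0.001 0.007 0.1 0;-0.0025 0 0.01 -0.001 0.007 0.14 0;-0.0025 0 0.01 -0.001 0.007 0.16 0;-0.0025 0 0.01 -0.001 0.007 0.167 0;-0.0025 0 0.01 -0.001 0.007 0.167 0;-0.0025 0 0.01 -0.001 0.007 0.167 0",
)

```text
time: 21.28
eef_pos: [0.5693, -0.1526, 0.0486]
tcp_rot: [0.679, 0.734, 0.002, 0.003]
contact_force: [0.4, -0.5, 0.2]
opening: 0.496
finger_force: 0.0
```

Run:
```python
from h import *
st(); go([.5535,.038,.044],4)
```

```text
t 21.275 pos [ 0.5693 -0.1526  0.0486] R [[-0.077, 0.997, 0.007], [0.997, 0.077, -0.002], [-0.003, 0.007, -1.0]] F [ 0.42 -0.48  0.19] q [-0.43  0.35  1.91  0.    0.87 -0.51] 0.4962171329250686 0.0
rot [0.4 0.1 0.4] shift [191.2  -1.1   4.1] rows>= 3.1
```

To row units: 72 mm / 1000 = 0.072, 62 mm / 1000 = 0.062.

Call:
send_rows(
  rows="0 0 0 0 0 0.004 0;0 0 0 0.012 0 0.004 0;0 0 0 0.022 0 0.004 0;0 0 0 0.032 0 0.004 0;0 0 0 0.042 0 0.004 0;0 0 0 0.052 0 0.004 0;0 0 0 0.062 0 0.004 0;0 0 0 0.072 0 0.004 0",
)

```text
time: 22.28
eef_pos: [0.5625, -0.0796, 0.0428]
tcp_rot: [0.679, 0.734, 0.001, 0.002]
contact_force: [-0.4, 0.7, 0.9]
opening: 0.501
finger_force: 0.5
```

Run:
```python
from h import *
st()
p=ctrl.read_camera("wrist"); save(p,"w6.png")
for d in ctrl.look_for(p,"wedge")[:2]:
    x=w(p,d["position"]); print(round(d["p"],2),np.round(x,3),proj(p,x))
```

```text
t 22.275 pos [ 0.5625 -0.0796  0.0428] R [[-0.077, 0.997, 0.004], [0.997, 0.077, -0.001], [-0.001, 0.004, -1.0]] F [-0.42  0.7   0.9 ] q [-0.32  0.32  1.97  0.    0.85 -0.4 ] 0.5007059514741746 0.5355069029610604
0.78 [ 0.56  -0.018  0.046] (325, 148)
```

View pics/w6.png

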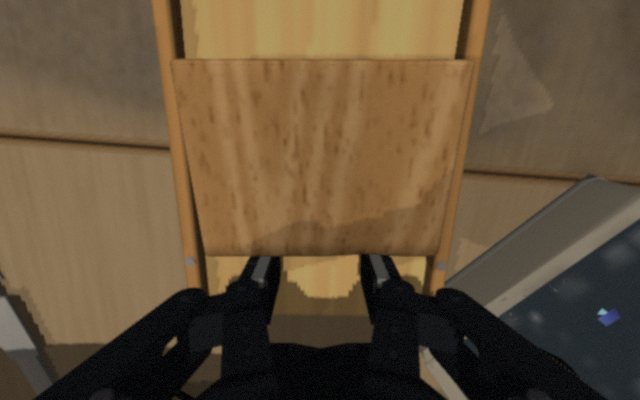

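The wedge is moving squarely along the rack, with its low edge at v≈255 against both fingers. I'll carry on pushing.

To row units: 62 mm / 1000 = 0.062, 57 mm / 1000 = 0.057.

Call:
send_rows(
  rows="0 0 0 0.01 0 0 0;0 0 0 0.02 0 0 0;0 0 0 0.03 0 0 0;0 0 0 0.04 0 0 0;0 0 0 0.046 0 0 0;0 0 0 0.052 0 0 0;0 0 0 0.057 0 0 0;0 0 0 0.062 0 0 0",
)

```text
time: 23.38
eef_pos: [0.5577, -0.0182, 0.0427]
tcp_rot: [0.679, 0.734, 0.001, 0.002]
contact_force: [-0.5, -1.6, -0.2]
opening: 0.5
finger_force: 0.7
```

To row units: 40 mm / 1000 = 0.04, 35 mm / 1000 = 0.035.

Call:
send_rows(
  rows="0 0 0 0.005 0 0 0;0 0 0 0.01 0 0 0;0 0 0 0.015 0 0 0;0 0 0 0.02 0 0 0;0 0 0 0.025 0 0 0;0 0 0 0.03 0 0 0;0 0 0 0.035 0 0 0;0 0 0 0.04 0 0 0",
)

```text
time: 24.38
eef_pos: [0.5545, 0.0218, 0.0426]
tcp_rot: [0.679, 0.734, 0.001, 0.002]
contact_force: [0.4, -2.5, 1.1]
opening: 0.501
finger_force: 0.8
```

Run:
```python
from h import *
st()
```

```text
t 24.375 pos [0.5545 0.0218 0.0426] R [[-0.077, 0.997, 0.004], [0.997, 0.077, -0.001], [-0.001, 0.004, -1.0]] F [ 0.43 -2.52  1.12] q [-0.14  0.3   2.   -0.    0.84 -0.22] 0.5005862347157018 0.7537939159374218
```

Expect about 17 mm more. I'll creep forward and watch the force.

To row units: 13 mm / 1000 = 0.013, 12 mm / 1000 = 0.012.

Call:
send_rows(
  rows="0 0 0 0.003 0 0 0;0 0 0 0.006 0 0 0;0 0 0 0.009 0 0 0;0 0 0 0.011 0 0 0;0 0 0 0.012 0 0 0;0 0 0 0.013 0 0 0;0 0 0 0.013 0 0 0",
)

```text
time: 25.25
eef_pos: [0.5536, 0.0345, 0.0426]
tcp_rot: [0.679, 0.734, 0.001, 0.002]
contact_force: [0.0, -0.4, 0.8]
opening: 0.499
finger_force: 0.5
```

To row units: 3 mm / 1000 = 0.003, 2 mm / 1000 = 0.002.

Call:
send_rows(
  rows="0 0 0 0.001 0 0 0;0 0 0 0.002 0 0 0;0 0 0 0.003 0 0 0;0 0 0 0.003 0 0 0",
)

```text
time: 25.75
eef_pos: [0.5534, 0.0364, 0.0426]
tcp_rot: [0.679, 0.734, 0.0, 0.002]
contact_force: [0.2, -6.7, 1.0]
opening: 0.496
finger_force: 3.0
```

To row units: 3 mm / 1000 = 0.003, 2 mm / 1000 = 0.002.

Call:
send_rows(
  rows="0 0 0 0.001 0 0 0;0 0 0 0.002 0 0 0;0 0 0 0.003 0 0 0;0 0 0 0.003 0 0 0",
)

```text
time: 26.25
eef_pos: [0.5533, 0.0369, 0.0427]
tcp_rot: [0.679, 0.734, -0.001, 0.004]
contact_force: [-1.2, -15.0, 0.4]
opening: 0.497
finger_force: 7.4
```

Run:
```python
from h import *
st()
p=ctrl.read_camera("wrist"); save(p,"w7.png")
```

```text
t 26.25 pos [0.5533 0.0369 0.0427] R [[-0.078, 0.997, 0.004], [0.997, 0.078, -0.007], [-0.007, 0.003, -1.0]] F [ -1.18 -15.01   0.4 ] q [-0.11  0.3   2.   -0.01  0.84 -0.19] 0.4966828315364486 7.391710179217625
```

View pics/w7.png

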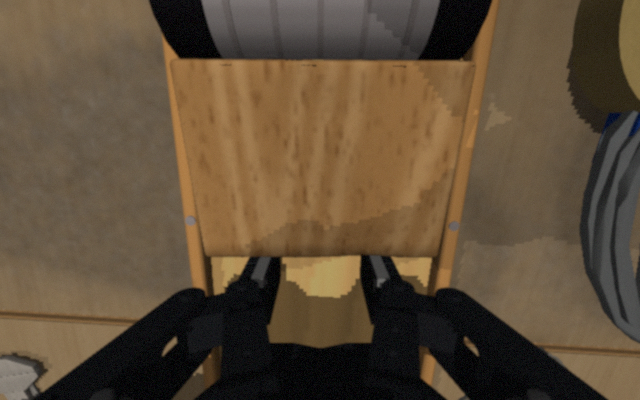

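It has hit a hard stop at 15 N, with the wedge flush against the canister at v≈60. I'll back off, lift clear and check.

To row units: -220 mm / 1000 = -0.22, -190 mm / 1000 = -0.19.

Call:
send_rows(
  rows="0 0 0 -0.004 0 0 0;0 0 0 -0.015 0 0 0;0 0 0 -0.04 0 -0.01 0;0 0 0 -0.07 0 -0.06 0;0 0 0 -0.12 0 -0.11 0;0 0 0 -0.17 0 -0.15 0;0 0 0 -0.22 0 -0.19 0;0 0 0 -0.22 0 -0.19 0",
)

```text
time: 27.3
eef_pos: [0.5708, -0.182, 0.2368]
tcp_rot: [0.68, 0.733, 0.002, 0.005]
contact_force: [-0.7, 1.4, 0.4]
opening: 0.503
finger_force: 0.0
```

Run:
```python
from h import *
st()
p=ctrl.read_camera("top"); save(p,"top3.png")
for t in ["canister_1","wedge"]:
  for d in ctrl.look_for(p,t)[:4]:
    x=w(p,d["position"]); print(t,round(d["p"],2),np.round(x,3),proj(p,x))
a=cv2.imread('pics/top3.png')[150:270,200:440]
cv2.imwrite('pics/c3.png',cv2.resize(a,None,fx=3.2,fy=3.2,interpolation=cv2.INTER_CUBIC))
```

```text
t 27.3 pos [ 0.5708 -0.182   0.2368] R [[-0.074, 0.997, 0.01], [0.997, 0.074, -0.003], [-0.004, 0.01, -1.0]] F [-0.74  1.44  0.4 ] q [-0.48  0.13  1.79  0.    1.21 -0.55] 0.5031021816724233 0.0
canister_1 0.93 [0.535 0.147 0.066] (241, 203)
canister_1 0.58 [0.54  0.197 0.056] (226, 201)
canister_1 0.53 [ 0.589 -0.292  0.059] (383, 194)
wedge 0.83 [0.547 0.095 0.042] (259, 202)
wedge 0.6 [ 0.527 -0.448  0.029] (431, 218)
```

View pics/c3.png

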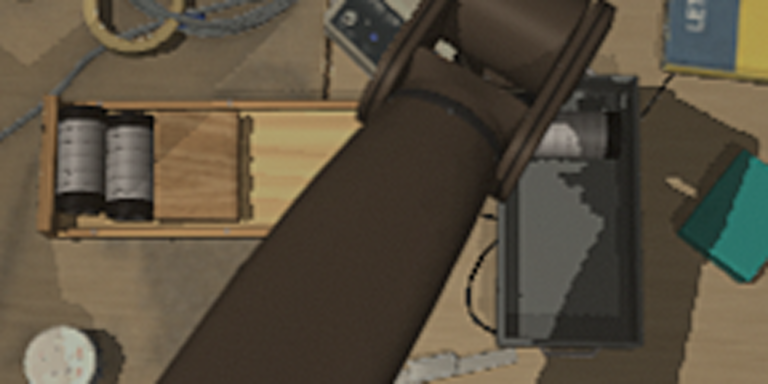

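The row is closed up: stop board, two canisters and wedge from crop x≈45 to 240. The full canister lies in the pan at (575,135). Handing in.

```bash
python3 -c "
from plant import ctrl
print(ctrl.sign_off())"
```

```text
the job is handed in; nothing more can be done
None
```

The job is handed in at about 27 s: canister 3 (about 0.55 kg) lies flat in the pan, and the light canisters 1 and 2 (about 0.26 and 0.2 kg) are closed up against the stop board by the wedge.

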